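# Press a batch of corked valve caps and drop them in the finished-parts basket

### The arm

A 6-joint arm with a two-finger parallel gripper is mounted at the origin on the work surface. World frame = base frame: x ahead of the robot, y to its left, z up, the work surface at z = 0. Lengths are in m, angles in rad, forces in N, time in s.
With the tool pointing down it reaches from about 0.275 to 0.85 m from the base axis. Payload 5.2 kg.
Tool frame: the origin (TCP) lies midway between the tips of the shut fingers; the grasp point (between the pads) lies 19 mm behind it (grasp_offset is the distance from the TCP to the grasp point, in m); z points along the fingers, y is the line along which they close (so a half turn about z gives the same grasp; the last joint's range is limited). The gripper opens to 85 mm and grips with 20 to 120 N. Pads are 22 mm wide; open, the fingers measure 114 mm over their backs; the gripper's body (76 mm by 85 mm) begins 54 mm behind the grasp point. The pads swing forward as they close: fully open they stand 13 mm farther back than shut.
Start: joints at [1.052, 0.259, 1.535, -0, 1.348, -0.203], TCP at [0.171, 0.523, 0.231] pointing down, gripper open.
Joint ranges: [-3.14, 3.14], [-0.91, 2.08], [0.19, 2.58], [-1.22, 4.36], [0.22, 2.71], [-3.12, 3.12]. Speed limits (rad/s): [2.57, 2.57, 3.14, 3.14, 3.14, 3.14].

### API

Orientations are given as a rotation vector (axis times angle).
In Python, from bench import * gives the robot as it stands. The module is installed in compiled form; this text tells all that it offers.
- The arm moves only by the shell command python3 -m jog 'ROWS' [FORCE]. ROWS is JSON, a list of rows, each a list of 5 numbers: the opening, from 0 (shut) to 1 (fully open), then the shift along the tool's x, y, z in mm, then the turn about the tool's z in rad. In form: [[fingers, dx, dy, dz, spin], ...]. A call has 1 to 12 rows; each row is the pose to reach, as a shift and turn from the pose commanded when the call began, along the tool's axes at that moment; what a row does not reach only later rows make up. A row lasts 1/12 s, in which the tool goes at most 41.7 mm and 7.16 degrees, less where a joint would pass 70% of its speed; a pose out of reach is approached as far as the arm can. A call with a gripper value outside its range is refused whole. The fingers move at their own pace and stop on an object; FORCE is the grip in N (left out, the last holds). Time passes only in rows, so rows that repeat a pose let the fingers close. It gives the time, the measured TCP pose, the force, the opening and the grip force at its end, in the units of the state.
- get_state(): the state, without advancing time (a new reading comes with each control period).
- camera(name): name is "scene" or "top" or "wrist"; returns a dict with "image" (400x640x3 uint8, blue, green, red), "mtx" (3x3 intrinsics, pixels), "R" (3x3) and "t" (3): a world point X has camera coordinates R X + t; the wrist camera has in their place "tool_from_camera" (4x4, takes a point from camera to tool coordinates, whose origin is the TCP and whose axes are the flange's). Camera axes: x right, y down, z forward; pixel columns grow to the right and rows downward; lengths in m; the calibration is good to about 2 mm. A picture is of the moment at which its call begins: read the wrist's pose just before it. There is no depth.
- sign_off(): hands the job in; it is judged then, once.
The state is a dict: "clock": time; "joints": joint angles; "dq": joint speeds; "joint_efforts": joint torques, N m; "ee_pos": TCP position; "orientation": TCP orientation; "ft_force": force on the tool from outside, world axes, zero at the start; "ft_torque": the same for the moment, N m; "opening": opening from 0.0 (shut) to 1.0 (fully open); "grasp_force": force on a finger pad.
Only numpy, scipy, OpenCV 4.12 (cv2) and the standard library are available. Lean on these libraries where they do the work, as an engineer would, in place of code of your own. Each camera call takes 0.05 s, during which the arm holds its last target. There are 200 camera calls.

### The job

Stand all the corked valve caps on the bed of the sprung press, cork up, then bring the lid right down onto all of them together and hold it there for a couple of seconds so that the corks seat. Let the lid come back up slowly all the way, never letting the spring snap it open, and then drop every cap into the wire basket. Leave the screwdriver, the oil bottle and the trumpet valve block where they are.

Things in the scene. Friction and masses are not known exactly. Their poses are not given: they have to be found in the camera images.
- cap1: round brass valve cap with a cork disc on top, 30 mm in diameter (cork 22 mm), 16 mm high in all (brass 13 mm, cork 3 mm), about 35 g; lies cork up on the bench mat, whose top is 3 mm over the bench. Three or four of these caps are present. Origin: centre of the underside, z up through the cork
- cap2: round brass valve cap with a cork disc on top, 30 mm in diameter (cork 22 mm), 16 mm high in all (brass 13 mm, cork 3 mm), about 35 g; lies cork up on the bench mat, whose top is 3 mm over the bench. Three or four of these caps are present. Origin: centre of the underside, z up through the cork
- cap3: round brass valve cap with a cork disc on top, 30 mm in diameter (cork 22 mm), 16 mm high in all (brass 13 mm, cork 3 mm), about 35 g; lies cork up on the bench mat, whose top is 3 mm over the bench. Three or four of these caps are present. Origin: centre of the underside, z up through the cork
- cap4: round brass valve cap with a cork disc on top, 30 mm in diameter (cork 22 mm), 16 mm high in all (brass 13 mm, cork 3 mm), about 35 g; lies cork up on the bench mat, whose top is 3 mm over the bench. Three or four of these caps are present. Origin: centre of the underside, z up through the cork
- press_bed (a point): centre of the press bed's top surface, 25 mm over the bench: a flat bare plate without rim, 150 mm along its x by 240 mm along its y, uncovered while the lid is up. x points level from the front edge to the hinge, y along the hinge, z up. The press is fixed to the bench, hinge side outermost. A cap counts as on the bed when its centre is at least 10 mm inside the edges
- press_hinge (a point): middle of the lid's hinge line, 115 mm behind the bed's centre (bed +x) and 21 mm over the bed's surface; axes as the bed's. Two hinge brackets, 12 mm thick and 62 mm high, stand 108 mm either side of it
- press_handle (a point): middle of the lid's handle: a round black bar, 12 mm in diameter, 142 mm long, parallel to the hinge and 245 mm from it, on two 10 mm rods 65 mm either side of its middle. Between bar and lid plate is a 50 mm gap, so the bar can be pinched at its middle from above at any lid angle. Its axis is 46 mm over the bench with the lid down, about 290 mm with it up
- press_lid (a joint): angle of the lid (rad): 0 = level, underside 16 mm over the bed, just touching the corks; 1.65 = fully up, past upright, at its stop, where it starts. Plate 10 mm thick, 200 mm wide; level, it covers bed x -75 to +100 mm. A spring always drives it open: about 3 N at the handle holds it level, 1 to 2 N near the top; let go, it snaps up at 3 to 5 rad/s; over 2.5 is a snap
- basket: loose steel-wire basket, open on top: outside 180 mm (x) by 140 mm (y) and 80 mm high, walls and floor 4 mm, about 0.5 kg, standing on the bench. Origin: centre of the underside; z up
- screwdriver: Screwdriver with a red handle lying on the bench beyond the mat, about 200 mm long. Origin near its middle, x along the blade. A bystander: not to be disturbed.
- oil: Small white oil bottle, 34 mm in diameter and 100 mm high, standing on the bench. Origin: centre of the underside. A bystander: not to be disturbed.
- valves: Brass trumpet valve block lying on the bench: three tubes side by side, about 140 by 90 mm and 29 mm high. Origin: centre of the underside. A bystander: not to be disturbed.
Not all that is in view belongs to the job. What is shaped like the cap4 but purple or turquoise is not meant.

How it is judged:
By the outcome, as a careful person would: the job done as asked, in the order asked, and still so for the second after the job is handed in, with the robot touching nothing.
Of cap1, cap2, cap3, cap4 only 3 to 4 are there at a start; the rules pass over those that are not, and their reading is None.
At some moment in a run one of cap1, cap2, cap3, cap4 may be knocked a few centimetres aside while the robot is not near it.
It also fails if it takes over 210 s, if anything falls off the work surface, if the arm or the gripper's body presses on something with over 40 N, if the wrist force passes 120 N, or if a joint passes its speed limit or range.

## Working session

There is one attempt and no reset: what is moved stays moved. The work goes in short steps, Python scripts to look and compute and a shell command to move; the robot and the scene stay as the last step left them, time stands still between calls to the robot, and variables do not carry over. Pictures are saved under pics/ and viewed, at most 14 in all, crops included, and the job is handed in when it is done.

```bash
mkdir -p pics
python3 - <<'E'
from bench import *
import cv2
s=get_state();print(s)
for n in("scene","top"):
    c=camera(n);cv2.imwrite(f"pics/{n}0.png",c["image"]);print(n,c["mtx"].tolist(),c["R"].tolist(),c["t"].tolist())
print(camera("wrist")["tool_from_camera"].tolist(),camera("wrist")["mtx"].tolist())
E
```

```text
{'clock': 0.0, 'joints': array([ 1.05220025e+00,  2.59324502e-01,  1.53611497e+00,  2.16246614e-05,
        1.34797712e+00, -2.02797367e-01]), 'dq': array([ 0.00053253, -0.00093386,  0.00091581, -0.00099166, -0.00076544,
       -0.00048407]), 'joint_efforts': array([-2.48016280e-03, -4.46019745e+01, -2.90570158e+01, -6.23785327e-04,
        1.17469692e-02, -1.14697755e-05]), 'ee_pos': array([0.17051574, 0.52233874, 0.23047184]), 'orientation': array([-4.93899673e-01, -3.10185304e+00,  2.66841964e-03]), 'ft_force': array([ 0.16633178, -0.4129301 ,  0.17006625]), 'ft_torque': array([ 0.00376281, -0.0458361 , -0.01931963]), 'grasp_force': 0.0, 'opening': 1.0009800102886532}
scene [[431.6135772898374, 0.0, 318.4714872438631], [0.0, 431.6135772898374, 198.45037999242535], [0.0, 0.0, 1.0]] [[0.8489834505510305, 0.5283680545437431, 0.007368828137877611], [0.327602486203739, -0.5153486730844533, -0.7918916315905998], [-0.4146127249899532, 0.6747169362686497, -0.6106171830112974]] [-0.44982774891891997, -0.12743424798662914, 1.1847780443668618]
top [[373.944734261307, 0.0, 318.7714926121896], [0.0, 373.944734261307, 193.6680881741975], [0.0, 0.0, 1.0]] [[-0.02195343699276605, -0.9997372265226722, 0.006597310736987375], [-0.9972378547333299, 0.02142925683624415, -0.07111573692448252], [0.07095567412878673, -0.008140322856128214, -0.997446252914275]] [0.04504306728286501, 0.5411449781573171, 0.9099333977845924]
[[0.0004253181921859454, -0.9587366673551335, -0.2842953073358864, 0.07222542677781765], [0.9999998828279939, 0.0003420421639529932, 0.00034256554882993215, 0.0003020034675755845], [-0.00023118917051306357, -0.284295419723795, 0.9587367004947904, -0.14167957501601558], [0.0, 0.0, 0.0, 1.0]] [[358.4071546923295, 0.0, 314.48827970728064], [0.0, 358.4071546923295, 199.6537437724895], [0.0, 0.0, 1.0]]
```

View pics/scene0.png

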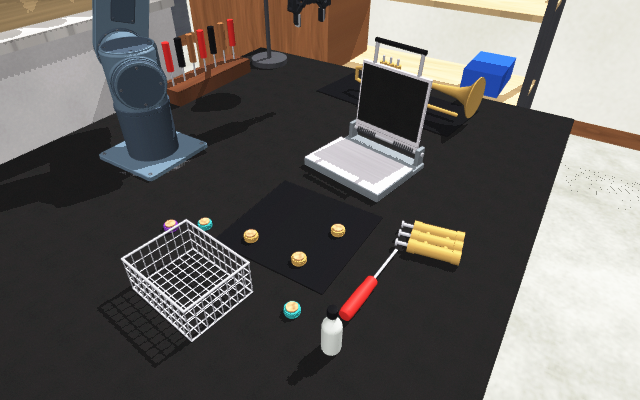

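View pics/top0.png

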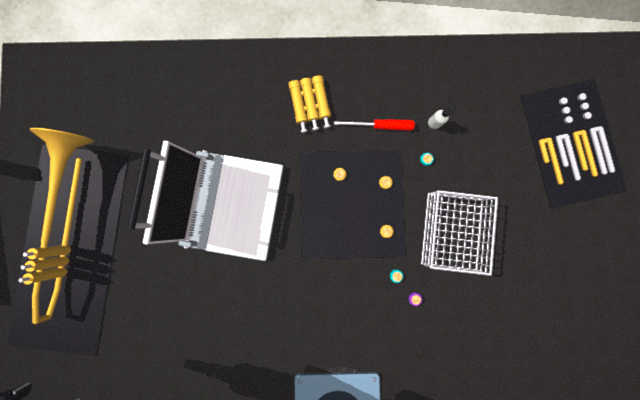

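The scene view shows three plain caps at (251,236), (299,259) and (338,230), and the top view has them at (340,174), (386,182) and (386,231). The decoys have turquoise or purple rings. The press is at about (240,208) in the top view, with its hinge towards +y, and the basket is at (462,233). Next I'll enlarge the press for its corners and triangulate the caps.

```bash
cat > h.py <<'E'
import numpy as np,cv2
from bench import *
from scipy.spatial.transform import Rotation as Ro
def proj(c):
    if "R" in c: return c["mtx"]@np.c_[c["R"],c["t"]]
    T=np.eye(4);T[:3,:3]=Ro.from_rotvec(c["st"]["orientation"]).as_matrix();T[:3,3]=c["st"]["ee_pos"]
    return c["mtx"]@np.linalg.inv(T@c["tool_from_camera"])[:3]
def wrist():
    s=get_state();c=camera("wrist");c["st"]=s;return c
def px(P,X):
    h=P@np.r_[X,1];return h[:2]/h[2]
def atz(P,uv,z):
    H=np.c_[P[:,0],P[:,1],P[:,2]*z+P[:,3]];p=np.linalg.solve(H,[uv[0],uv[1],1]);return np.r_[p[:2]/p[2],z]
def tri(P1,a,P2,b):
    X=cv2.triangulatePoints(P1,P2,np.float64(a).reshape(2,1),np.float64(b).reshape(2,1))[:,0];return X[:3]/X[3]
def caps(im,lo=20,hi=5000):
    h=cv2.cvtColor(im,cv2.COLOR_BGR2HSV)
    m=cv2.inRange(h,(8,70,90),(32,255,255));m=cv2.morphologyEx(m,cv2.MORPH_CLOSE,np.ones((3,3)))
    n,l,s,c=cv2.connectedComponentsWithStats(m)
    return [(np.round(c[i],1).tolist(),s[i].tolist()) for i in range(1,n) if lo<s[i,4]<hi]
E
python3 - <<'E'
from h import *
a=camera("scene");b=camera("top")
for c in(a,b):
    for k in caps(c["image"],25,400):print(k)
A,B=proj(a),proj(b)
for p,q in(((251,236),(386,231)),((299,259),(386,182)),((338,230),(340,174))):print(tri(A,p,B,q),atz(B,q,.015))
z=np.vstack([cv2.resize(b["image"][140:270,130:290],None,fx=4,fy=4,interpolation=2)])
w=cv2.resize(a["image"][30:205,295:445],None,fx=4,fy=4,interpolation=2)
cv2.imwrite("pics/pt.png",z);cv2.imwrite("pics/ps.png",w[:600] if 0 else cv2.resize(a["image"][30:205,295:445],None,fx=3.4,fy=3.4,interpolation=2))
E
```

```text
([390.5, 63.6], [380, 58, 22, 12, 108])
([531.7, 85.4], [528, 80, 8, 14, 35])
([442.3, 109.9], [427, 104, 31, 13, 126])
([204.0, 220.6], [200, 217, 9, 8, 62])
([169.8, 222.7], [165, 219, 10, 8, 62])
([337.6, 229.9], [331, 224, 15, 13, 164])
([250.6, 235.5], [243, 229, 16, 14, 177])
([298.5, 258.4], [291, 251, 16, 16, 201])
([291.6, 306.5], [286, 302, 12, 10, 100])
([427.4, 158.3], [423, 154, 9, 9, 57])
([339.3, 173.7], [333, 167, 14, 14, 154])
([385.4, 181.9], [379, 176, 14, 13, 154])
([386.3, 230.9], [380, 224, 14, 14, 155])
([396.9, 276.1], [393, 272, 9, 9, 62])
([415.7, 299.3], [412, 295, 9, 9, 60])
[ 0.44567119 -0.13238331  0.0102356 ] [ 0.44587996 -0.13146114  0.015     ]
[ 0.56868617 -0.13592541  0.01225422] [ 0.56795642 -0.13570574  0.015     ]
[ 0.59125563 -0.02093652  0.01255727] [ 0.59054396 -0.02102319  0.015     ]
```

View pics/pt.png

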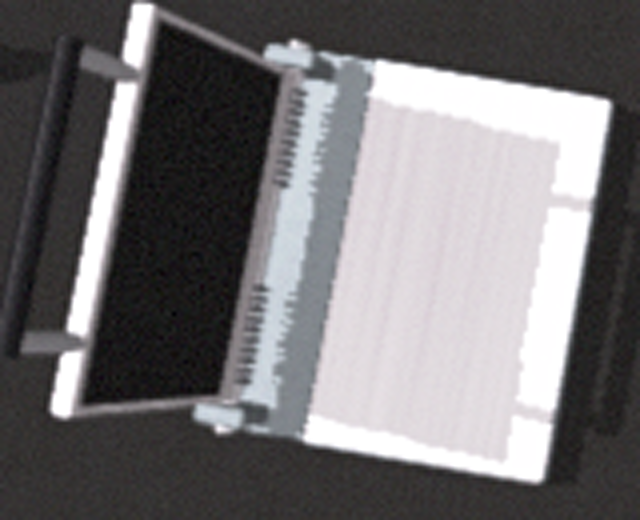

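View pics/ps.png

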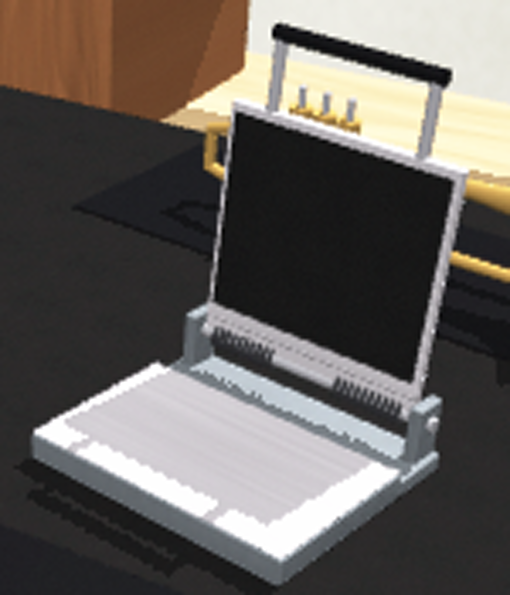

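The bed corners in the top view are (283,165), (266.8,260.5), (223.8,155) and (205.8,248.8). In the scene view they are (378.8,194.7), (304.4,158), (412.6,166.2) and (342,136.8). The middle of the handle bar is at (140,189) in the top view and (402,45.6) in the scene view.

Run:
```python
from h import *
a=camera("scene");b=camera("top");A,B=proj(a),proj(b)
T=[(283,165),(266.8,260.5),(223.8,155),(205.8,248.8)];S=[(378.8,194.7),(304.4,158),(412.6,166.2),(342,136.8)]
X=np.array([tri(A,s,B,t) for s,t in zip(S,T)]);print(X.round(4))
Y=np.array([atz(B,t,.025) for t in T]);print(Y.round(4))
print("len",np.linalg.norm(Y[0]-Y[1]),np.linalg.norm(Y[2]-Y[3]),np.linalg.norm(Y[0]-Y[2]),np.linalg.norm(Y[1]-Y[3]))
d=Y[0]-Y[1];y=d/np.linalg.norm(d);x=np.array([-y[1],y[0],0]);c=(Y[0]+Y[1])/2+x*.075
print("bed",c,"x",x,"y",y,"yaw",np.arctan2(x[1],x[0]))
for z in(.29,):
  h=c+.115*x;h[2]=.046;th=1.65-np.arctan2(0,1)
  print("handle",tri(A,(402,45.6),B,(140,189.2)),atz(B,(140,189.2),z))
  for l in (1.65,):print("pred",h-x*.245*np.cos(l)+np.array([0,0,.245*np.sin(l)]))
# basket: rim corners in top
for uv in((438,190),(498,197),(492,275),(422,266)):print("rim",atz(B,uv,.08))
```

```text
[[0.6163 0.1213 0.0258]
 [0.3824 0.1647 0.023 ]
 [0.6413 0.2649 0.0337]
 [0.413  0.3118 0.025 ]]
[[0.6148 0.1205 0.025 ]
 [0.3812 0.1635 0.025 ]
 [0.6429 0.267  0.025 ]
 [0.4128 0.3117 0.025 ]]
len 0.23752435422204973 0.23440928181354284 0.14915351209692287 0.15155082693898306
bed [0.51153062 0.21573059 0.025     ] x [0.18092636 0.98349664 0.        ] y [ 0.98349664 -0.18092636  0.        ] yaw 1.3888680481036886
handle [0.53970402 0.34994135 0.29029229] [0.53731884 0.34884633 0.29      ]
pred [0.53584434 0.34789742 0.29023193]
rim [ 0.54026007 -0.24389042  0.08      ]
rim [ 0.52093223 -0.38305456  0.08      ]
rim [ 0.34223355 -0.35919867  0.08      ]
rim [ 0.36628237 -0.19930699  0.08      ]
```

```bash
cat >> h.py <<'E'
def delta(*targets,yaw=np.arctan2(.9835,.181)):
    s=get_state();R=Ro.from_rotvec(s["orientation"]).as_matrix()
    w=np.arctan2(R[1,1],R[0,1]);print("t",round(s["clock"],2),"pos",s["ee_pos"].round(4),"spin",round(-(yaw-w),3),"tilt",R[:,2].round(3),"F",s["ft_force"].round(1))
    for t in targets:print(t,"->",(R.T@(np.array(t)-s["ee_pos"])*1000).round(1))
E
python3 -c "
from h import *
delta((.30,.25,.231),(.36,.05,.2),(.56,-.02,.15))"
```

```text
t 0.4 pos [0.1708 0.5227 0.2312] spin -0.134 tilt [-0. -0. -1.] F [ 0.7 -0.   0.4]
(0.3, 0.25, 0.231) -> [-2.075e+02 -2.191e+02  2.000e-01]
(0.36, 0.05, 0.2) -> [-326.7 -390.6   31.3]
(0.56, -0.02, 0.15) -> [-538.5 -395.    81.3]
```

```bash
python3 -m jog '[[1,-52,-55,0,-0.134],[1,-104,-110,0,-0.134],[1,-156,-164,0,-0.134],[1,-208,-219,0,-0.134],[1,-208,-219,0,-0.134],[1,-208,-219,0,-0.134],[1,-208,-219,0,-0.134],[1,-208,-219,0,-0.134],[1,-240,-260,8,-0.134],[1,-260,-295,15,-0.134],[1,-285,-330,20,-0.134],[1,-305,-360,25,-0.134]]'
python3 -c "
from h import *
delta((.36,.05,.2),(.59,-.02,.15))"
```

```text
clock: 1.4
ee_pos: [0.3473, 0.0904, 0.2073]
orientation: [0.284, 3.127, 0.0]
ft_force: [1.0, 0.7, 0.3]
opening: 0.995
grasp_force: 0.0
t 1.4 pos [0.3473 0.0904 0.2073] spin 0.001 tilt [ 0.001  0.    -1.   ] F [1.  0.7 0.3]
(0.36, 0.05, 0.2) -> [-19.8 -37.4   7.3]
(0.59, -0.02, 0.15) -> [-258.6  -64.9   57.7]
```

```bash
python3 -m jog '[[1,-40,-10,8,0],[1,-75,-20,16,0],[1,-112,-30,24,0],[1,-150,-40,32,0],[1,-187,-48,40,0],[1,-224,-57,48,0],[1,-258,-65,58,0],[1,-258,-65,58,0],[1,-258,-65,58,0]]'
python3 - <<'E'
from h import *
c=wrist();cv2.imwrite("pics/w1.png",c["image"]);P=proj(c)
for k,s in caps(c["image"],300,9000):print(k,s,atz(P,k,.012).round(4))
b=camera("top");B=proj(b)
for k,s in caps(b["image"],100,400):print(k,atz(B,k,.012).round(4))
delta()
E
```

```text
clock: 2.15
ee_pos: [0.5896, -0.0194, 0.1473]
orientation: [-0.287, -3.126, -0.001]
ft_force: [-1.1, -0.0, -0.3]
opening: 1.0
grasp_force: 0.0
[120.5, 21.8] [95, 0, 52, 47, 1997] [ 0.4461 -0.1312  0.012 ]
[169.0, 186.3] [148, 166, 43, 41, 1387] [ 0.5671 -0.1327  0.012 ]
[315.1, 188.5] [295, 168, 41, 42, 1320] [ 0.59   -0.0186  0.012 ]
[65.9, 274.0] [53, 263, 27, 23, 508] [ 0.6256 -0.2425  0.012 ]
[403.6, 352.1] [366, 316, 75, 75, 3326] [0.7579 0.0334 0.012 ]
t 2.25 pos [ 0.5883 -0.0182  0.1489] spin 0.0 tilt [-0.002  0.    -1.   ] F [ 0.6 -0.   0.4]
```

View pics/w1.png

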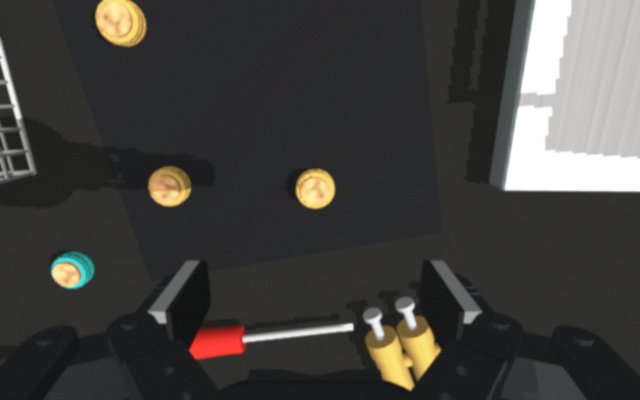

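The wrist view shows the first cap at (315,188), the second at (169,186), and the third at (120,22). They agree with the triangulated positions to about 2 mm, so I'll grasp the first.

```bash
python3 -m jog '[[1,0,0,35,0],[1,0,0,70,0],[1,0,0,105,0],[1,0,0,130,0],[1,0,-1,143,0],[1,0,-1,144,0],[0,0,-1,144,0],[0,0,-1,144,0],[0,0,-1,144,0],[0,0,-1,144,0],[0,0,-1,144,0],[0,0,-1,144,0]]' 40
python3 - <<'E'
from h import *
s=get_state();print(s["opening"],s["grasp_force"])
b=np.array([.5115,.2157,0]);x=np.array([.181,.9835,0]);y=np.array([.9835,-.181,0])
f=lambda u,v,z:(b+u*x+v*y+[0,0,z]).round(4)
delta((.59,-.02,.09),f(-.035,.06,.09),f(-.035,.06,.028))
E
```

```text
clock: 3.25
ee_pos: [0.5899, -0.0196, 0.0069]
orientation: [0.285, 3.126, -0.0]
ft_force: [-1.8, -0.0, 6.9]
opening: 0.327
grasp_force: 38.9
0.32698632124764504 38.900771141052246
t 3.25 pos [ 0.5899 -0.0196  0.0069] spin 0.0 tilt [ 0.003 -0.001 -1.   ] F [-1.8 -0.   6.9]
(0.59, -0.02, 0.09) -> [ -0.4  -0.3 -83.1]
[0.5642 0.1704 0.09  ] -> [ 59.4 182.3 -83.2]
[0.5642 0.1704 0.028 ] -> [ 59.6 182.3 -21.2]
```

```bash
python3 -m jog '[[0,0,0,-30,0],[0,0,0,-60,0],[0,5,15,-83,0],[0,20,50,-83,0],[0,32,85,-83,0],[0,45,120,-83,0],[0,54,155,-83,0],[0,59,175,-83,0],[0,59,182,-70,0],[0,59,182,-45,0],[0,59,182,-30,0],[0,59,182,-27,0]]'
python3 -m jog '[[0,0,0,3,0],[0,0,0,3.5,0],[0,0,0,3.5,0]]'
```

```text
clock: 4.25
ee_pos: [0.5616, 0.1696, 0.029]
orientation: [-0.284, -3.124, 0.002]
ft_force: [-1.1, -0.7, 0.1]
opening: 0.331
grasp_force: 39.7
clock: 4.5
ee_pos: [0.5646, 0.1696, 0.0294]
orientation: [0.286, 3.127, 0.0]
ft_force: [0.5, 0.1, 0.7]
opening: 0.329
grasp_force: 39.7
```

```bash
python3 -m jog '[[0.6,0,0,0,0],[0.6,0,0,0,0],[0.6,0,0,0,0],[0.6,0,0,-20,0],[0.6,0,0,-55,0],[0.6,0,0,-80,0],[0.6,0,0,-100,0],[0.6,0,0,-100,0]]'
python3 - <<'E'
from h import *
c=wrist();P=proj(c)
for k,s in caps(c["image"],300,9000):print(k,s,atz(P,k,.034).round(4))
b=camera("top");B=proj(b)
for k,s in caps(b["image"],60,400):print(k,s,atz(B,k,.012).round(4))
delta((.568,-.134,.1),(.568,-.134,.008))
E
```

```text
clock: 5.17
ee_pos: [0.567, 0.1705, 0.1339]
orientation: [0.284, 3.12, 0.003]
ft_force: [-0.2, 0.3, 0.4]
opening: 0.599
grasp_force: 0.0
[312.1, 196.1] [291, 175, 43, 44, 1501] [0.5646 0.1699 0.034 ]
[385.4, 181.9] [379, 176, 14, 13, 154] [ 0.5685 -0.1348  0.012 ]
[386.2, 231.1] [380, 225, 14, 13, 148] [ 0.4455 -0.1325  0.012 ]
[397.0, 276.1] [393, 272, 9, 9, 63] [ 0.3344 -0.1553  0.012 ]
t 5.27 pos [0.5645 0.1701 0.1296] spin 0.0 tilt [ 0.002  0.    -1.   ] F [ 0.  -0.3 -0.5]
(0.568, -0.134, 0.1) -> [ -58.4 -298.5   29.6]
(0.568, -0.134, 0.008) -> [ -58.2 -298.5  121.6]
```

```bash
python3 -m jog '[[0.65,-8,-38,0,0],[0.65,-15,-76,0,0],[0.65,-23,-114,0,0],[0.65,-30,-152,5,0],[0.65,-38,-190,10,0],[0.65,-45,-228,20,0],[0.65,-52,-266,30,0],[0.65,-58,-298,40,0],[0.65,-58,-298,60,0],[0.65,-58,-298,90,0],[0.65,-58,-298,110,0],[0.65,-58,-298,121.5,0]]'
python3 -m jog '[[0.65,0,0,0,0],[0,0,0,0,0],[0,0,0,0,0],[0,0,0,0,0],[0,0,0,0,0],[0,0,0,0,0]]'
python3 - <<'E'
from h import *
b=np.array([.5115,.2157,0]);x=np.array([.181,.9835,0]);y=np.array([.9835,-.181,0])
f=lambda u,v,z:(b+u*x+v*y+[0,0,z]).round(4)
delta(f(-.035,0,.09),f(-.035,0,.031))
E
```

```text
clock: 6.27
ee_pos: [0.5639, -0.1327, 0.0028]
orientation: [-0.286, -3.122, -0.004]
ft_force: [-0.6, 0.1, 0.1]
opening: 0.651
grasp_force: 0.0
clock: 6.77
ee_pos: [0.5679, -0.1336, 0.0084]
orientation: [0.284, 3.126, -0.001]
ft_force: [0.4, 0.6, 2.0]
opening: 0.323
grasp_force: 39.6
t 6.77 pos [ 0.5679 -0.1336  0.0084] spin 0.001 tilt [ 0.002 -0.001 -1.   ] F [0.4 0.6 2. ]
[0.5052 0.1813 0.09  ] -> [118.3 298.3 -82. ]
[0.5052 0.1813 0.031 ] -> [118.4 298.4 -23. ]
```

```bash
python3 -m jog '[[0,0,0,-30,0],[0,5,10,-60,0],[0,18,40,-82,0],[0,32,78,-82,0],[0,47,116,-82,0],[0,62,154,-82,0],[0,77,192,-82,0],[0,92,230,-82,0],[0,107,268,-82,0],[0,118,295,-75,0],[0,118,298,-55,0],[0,118,298,-38,0]]'
python3 -m jog '[[0,0,0,8,0],[0,0,0,13,0],[0,0,0,15.5,0],[0,0,0,15.5,0],[0.6,0,0,15.5,0],[0.6,0,0,15.5,0],[0.6,0,0,15.5,0],[0.6,0,0,-5,0],[0.6,0,0,-40,0],[0.6,0,0,-75,0],[0.6,0,0,-90,0],[0.6,0,0,-90,0]]'
python3 - <<'E'
from h import *
c=wrist();P=proj(c)
for k,s in caps(c["image"],300,9000):print(k,s,atz(P,k,.034).round(4))
b=camera("top");B=proj(b)
for k,s in caps(b["image"],60,400):print(k,s,atz(B,k,.012).round(4))
delta((.445,-.1315,.1),(.445,-.1315,.008))
E
```

```text
clock: 7.77
ee_pos: [0.505, 0.1837, 0.0458]
orientation: [0.278, 3.126, 0.002]
ft_force: [0.6, -0.5, -1.0]
opening: 0.323
grasp_force: 39.6
clock: 8.77
ee_pos: [0.508, 0.1813, 0.1399]
orientation: [0.285, 3.12, 0.003]
ft_force: [-0.4, -0.9, -0.7]
opening: 0.599
grasp_force: 0.0
[312.3, 191.8] [292, 171, 42, 43, 1433] [0.5041 0.1811 0.034 ]
[312.3, 268.0] [293, 248, 40, 41, 1272] [0.5637 0.17   0.034 ]
[263.1, 184.5] [257, 179, 13, 12, 129] [0.5685 0.1722 0.012 ]
[386.2, 231.0] [380, 225, 14, 13, 145] [ 0.4458 -0.1325  0.012 ]
t 8.87 pos [0.5052 0.1809 0.1357] spin -0.0 tilt [ 0.002  0.    -1.   ] F [-0.6  0.1 -0.6]
(0.445, -0.1315, 0.1) -> [   2.7 -318.1   35.6]
(0.445, -0.1315, 0.008) -> [   2.9 -318.2  127.6]
```

```bash
python3 -m jog '[[0.65,0,-38,0,0],[0.65,0,-76,0,0],[0.65,0,-114,0,0],[0.65,1,-152,5,0],[0.65,2,-190,10,0],[0.65,2,-228,20,0],[0.65,3,-266,30,0],[0.65,3,-300,40,0],[0.65,3,-318,60,0],[0.65,3,-318,90,0],[0.65,3,-318,112,0],[0.65,3,-318,122,0]]'
python3 -m jog '[[0.65,0,0,5,0],[0.65,0,0,5.5,0],[0,0,0,5.5,0],[0,0,0,5.5,0],[0,0,0,5.5,0],[0,0,0,5.5,0],[0,0,0,5.5,0]]'
python3 - <<'E'
from h import *
b=np.array([.5115,.2157,0]);x=np.array([.181,.9835,0]);y=np.array([.9835,-.181,0])
f=lambda u,v,z:(b+u*x+v*y+[0,0,z]).round(4)
delta(f(-.035,-.06,.09),f(-.035,-.06,.031))
E
```

```text
clock: 9.87
ee_pos: [0.441, -0.1303, 0.0091]
orientation: [-0.288, -3.121, -0.005]
ft_force: [-0.7, -0.2, -0.2]
opening: 0.647
grasp_force: 0.0
clock: 10.45
ee_pos: [0.4451, -0.1314, 0.0085]
orientation: [0.285, 3.127, -0.001]
ft_force: [0.4, 0.3, 3.4]
opening: 0.322
grasp_force: 39.6
t 10.45 pos [ 0.4451 -0.1314  0.0085] spin 0.0 tilt [ 0.002 -0.001 -1.   ] F [0.4 0.3 3.4]
[0.4462 0.1921 0.09  ] -> [ 57.1 318.4 -81.8]
[0.4462 0.1921 0.031 ] -> [ 57.3 318.4 -22.8]
```

```bash
python3 -m jog '[[0,0,0,-30,0],[0,3,10,-60,0],[0,8,40,-82,0],[0,15,78,-82,0],[0,22,116,-82,0],[0,29,154,-82,0],[0,36,192,-82,0],[0,43,230,-82,0],[0,50,268,-82,0],[0,56,300,-80,0],[0,57,318,-60,0],[0,57,318,-38,0]]'
python3 -m jog '[[0,0,0,8,0],[0,0,0,13,0],[0,0,0,15.5,0],[0,0,0,15.5,0],[0.6,0,0,15.5,0],[0.6,0,0,15.5,0],[0.6,0,0,15.5,0],[0.6,0,0,-5,0],[0.6,0,0,-40,0],[0.6,0,0,-75,0],[0.6,0,0,-110,0],[0.6,0,0,-130,0]]'
python3 - <<'E'
from h import *
c=wrist();P=proj(c)
for k,s in caps(c["image"],300,9000):print(k,s,atz(P,k,.034).round(4))
a=camera("scene");b=camera("top");A,B=proj(a),proj(b)
for k,s in caps(b["image"],60,400):print(k,s,atz(B,k,.012).round(4))
cv2.imwrite("pics/w2.png",np.hstack([c["image"],a["image"]])[:,:])
cv2.imwrite("pics/w2.png",cv2.resize(np.hstack([c["image"],a["image"]]),(800,250)))
delta((.47,.12,.31),(.536,.348,.36),(.536,.348,.271))
E
```

```text
clock: 11.45
ee_pos: [0.4476, 0.1958, 0.0469]
orientation: [0.278, 3.123, 0.004]
ft_force: [0.0, -0.4, -0.8]
opening: 0.323
grasp_force: 39.6
clock: 12.45
ee_pos: [0.4474, 0.1919, 0.1799]
orientation: [0.285, 3.123, 0.002]
ft_force: [0.7, -0.5, -0.2]
opening: 0.596
grasp_force: 0.0
[313.1, 182.8] [295, 165, 37, 37, 1055] [0.4467 0.1915 0.034 ]
[313.8, 248.1] [297, 231, 34, 35, 909] [0.5046 0.1814 0.034 ]
[313.7, 308.6] [298, 293, 32, 34, 825] [0.5643 0.1703 0.034 ]
[263.1, 184.4] [257, 179, 13, 12, 128] [0.5688 0.1722 0.012 ]
[258.7, 209.2] [253, 203, 13, 13, 129] [0.5069 0.1838 0.012 ]
t 12.6 pos [0.4473 0.1919 0.1779] spin -0.0 tilt [ 0.005  0.001 -1.   ] F [ 0.9 -0.   0.1]
(0.47, 0.12, 0.31) -> [ -36.   -66.3 -132.1]
(0.536, 0.348, 0.36) -> [ -59.8  170.  -181.5]
(0.536, 0.348, 0.271) -> [-59.4 169.8 -92.5]
```

View pics/w2.png

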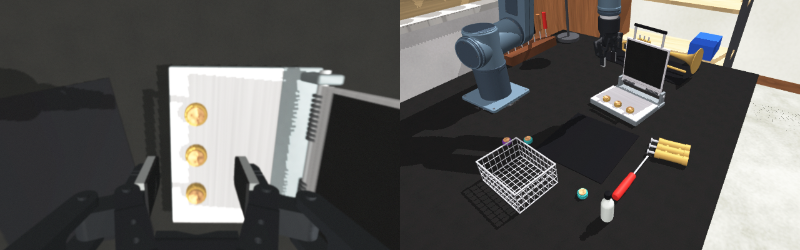

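```bash
python3 -m jog '[[0.6,0,0,-40,0],[0.6,0,0,-80,0],[0.6,0,0,-120,0],[0.6,0,0,-160,0],[0.6,-5,15,-197,0],[0.6,-18,50,-197,0],[0.6,-30,85,-197,0],[0.6,-42,120,-197,0],[0.6,-52,150,-197,0],[0.6,-59,165,-197,0],[0.6,-60,170,-197,0],[0.6,-60,170,-197,0]]'
python3 - <<'E'
from h import *
s=get_state();c=wrist();P=proj(c)
cv2.imwrite("pics/w3.png",cv2.convertScaleAbs(c["image"],alpha=2.5))
print(px(P,[.537,.349,.29]),[px(P,np.array([.537,.349,.29])+k*.071*np.array([.9835,-.181,0])) for k in(-1,1)])
a=camera("scene")["image"][20:120,330:450];cv2.imwrite("pics/s3.png",cv2.resize(a,None,fx=5,fy=5))
delta()
E
```

```text
clock: 13.6
ee_pos: [0.5356, 0.3488, 0.3698]
orientation: [-0.283, -3.125, 0.003]
ft_force: [0.2, -1.2, 0.0]
opening: 0.6
grasp_force: 0.0
[314.86275957 211.64603847] [array([315.08748021,  98.30365229]), array([314.67342078, 307.14287668])]
t 13.7 pos [0.5352 0.3474 0.3716] spin -0.0 tilt [-0.002 -0.001 -1.   ] F [-0.5 -0.6  0.3]
```

View pics/w3.png

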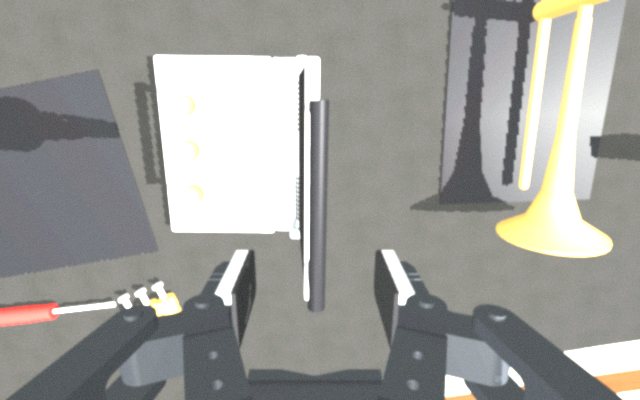

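The bar ends are at (319,101) and (317,310), about 1–2 mm from the prediction. I'll pinch it now and work out the arc.

```bash
python3 -m jog '[[0.6,-1,1,35,0],[0.6,-2,2,70,0],[0.6,-2,2,90,0],[0.6,-2,2,100,0],[0.6,-2,2,100,0],[0,-2,2,100,0],[0,-2,2,100,0],[0,-2,2,100,0],[0,-2,2,100,0],[0,-2,2,100,0],[0,-2,2,100,0],[0,-2,2,100,0]]' 40
python3 - <<'E'
import numpy as np
t0=1.65
for n in (0,1,2):
    ts=[1.65,1.1,.55,0][n:n+2];ts=np.linspace(ts[0],ts[1],13)
    print([[round(-245*(np.cos(t)-np.cos(ts[0]))),round(245*(np.sin(ts[0])-np.sin(t)))] for t in ts[1:]])
    r=ts[::-1];print("up",[[round(-245*(np.cos(t)-np.cos(r[0]))),round(245*(np.sin(r[0])-np.sin(t)))] for t in r[1:]])
from h import *;delta()
E
```

```text
clock: 14.7
ee_pos: [0.5388, 0.3501, 0.2751]
orientation: [0.285, 3.125, 0.003]
ft_force: [-0.2, 0.7, 6.2]
opening: 0.123
grasp_force: 39.2
[[-11, -1], [-22, -1], [-34, 0], [-45, 1], [-56, 2], [-67, 4], [-78, 6], [-89, 9], [-100, 13], [-110, 17], [-120, 21], [-131, 26]]
up [[10, -5], [20, -9], [31, -13], [42, -17], [53, -20], [63, -22], [75, -24], [86, -25], [97, -26], [108, -27], [119, -27], [131, -26]]
[[-10, 5], [-20, 11], [-29, 17], [-38, 24], [-47, 31], [-55, 38], [-63, 46], [-71, 54], [-78, 63], [-85, 72], [-92, 81], [-98, 90]]
up [[6, -9], [13, -19], [20, -27], [27, -36], [35, -44], [43, -52], [51, -59], [60, -66], [69, -73], [78, -79], [88, -85], [98, -90]]
[[-6, 10], [-11, 20], [-16, 30], [-20, 40], [-24, 51], [-27, 62], [-30, 72], [-32, 83], [-34, 94], [-35, 106], [-36, 117], [-36, 128]]
up [[0, -11], [1, -22], [2, -34], [4, -45], [6, -56], [9, -67], [13, -77], [16, -88], [21, -98], [25, -108], [30, -118], [36, -128]]
t 14.7 pos [0.5388 0.3501 0.2751] spin 0.0 tilt [ 0.004  0.001 -1.   ] F [-0.2  0.7  6.2]
```

Gripped (opening 0.123). Bringing the lid down along the arc.

```bash
python3 -m jog '[[0,0,-11,-1,0],[0,0,-22,-1,0],[0,0,-34,0,0],[0,0,-45,1,0],[0,0,-56,2,0],[0,0,-67,4,0],[0,0,-78,6,0],[0,0,-89,9,0],[0,0,-100,13,0],[0,0,-110,17,0],[0,0,-120,21,0],[0,0,-131,26,0]]' 40
python3 -c "
from h import *
delta();s=camera('scene')['image'][20:220,280:460];cv2.imwrite('pics/s4.png',cv2.resize(s,None,fx=3,fy=3))"
```

```text
clock: 15.7
ee_pos: [0.5137, 0.2205, 0.2469]
orientation: [-0.285, -3.129, -0.001]
ft_force: [-2.2, 2.9, 2.0]
opening: 0.123
grasp_force: 42.1
t 15.7 pos [0.5137 0.2205 0.2469] spin 0.0 tilt [ 0.     0.001 -1.   ] F [-2.2  2.9  2. ]
```

View pics/s4.png

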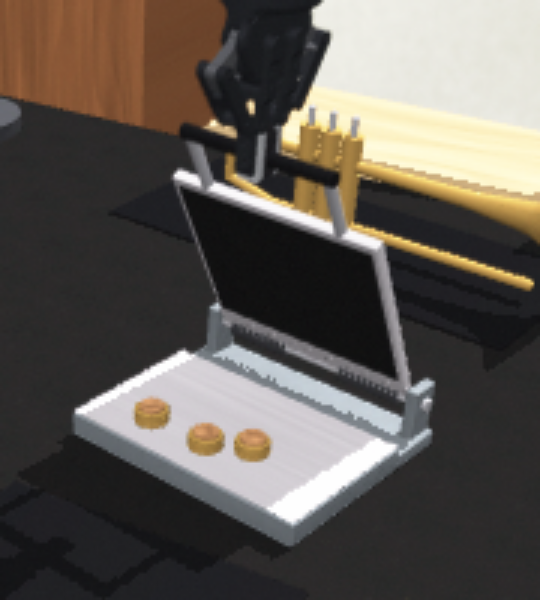

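The lid is following and held. One cap on the bed seems to have shifted: they now show at crop (152,412), (205,438) and (252,445). Measuring.

Run:
```python
from h import *
A=proj(camera("scene"));b=np.array([.5115,.2157]);x=np.array([.181,.9835]);y=np.array([.9835,-.181])
for p in((364,168.3),(348.3,166),(330.7,157.3)):
    q=atz(A,p,.034);d=q[:2]-b;print(q.round(4),"u",d@x,"v",d@y)
```

```text
[0.5435 0.1907 0.034 ] u -0.018841900606882827 v 0.03601134206894011
[0.5058 0.1788 0.034 ] u -0.0373139970370484 v 0.0010372402999902905
[0.4482 0.1901 0.034 ] u -0.036663646883813475 v -0.05763917279029749
```

It is still upright and well on the bed, at u=-19, v=+36 mm. Carrying on down.

```bash
python3 -m jog '[[0,0,-10,5,0],[0,0,-20,11,0],[0,0,-29,17,0],[0,0,-38,24,0],[0,0,-47,31,0],[0,0,-55,38,0],[0,0,-63,46,0],[0,0,-71,54,0],[0,0,-78,63,0],[0,0,-85,72,0],[0,0,-92,81,0],[0,0,-98,90,0]]'
python3 -m jog '[[0,0,-6,10,0],[0,0,-11,20,0],[0,0,-16,30,0],[0,0,-20,40,0],[0,0,-24,51,0],[0,0,-27,62,0],[0,0,-30,72,0],[0,0,-32,83,0],[0,0,-34,94,0],[0,0,-35,106,0],[0,0,-36,117,0],[0,0,-36,125,0]]'
```

```text
clock: 16.8
ee_pos: [0.4954, 0.1242, 0.1552]
orientation: [-0.285, -3.126, -0.001]
ft_force: [-4.3, 2.2, 3.4]
opening: 0.117
grasp_force: 41.9
clock: 17.8
ee_pos: [0.4892, 0.0899, 0.0309]
orientation: [-0.286, -3.127, -0.003]
ft_force: [-8.8, 9.5, 58.1]
opening: 0.122
grasp_force: 46.5
```

```bash
python3 -m jog '[[0,0,0,-1,0],[0,0,0,-1,0],[0,0,0,-1,0]]'
python3 -c "
from h import *
delta();s=camera('scene')['image'][90:220,280:460];cv2.imwrite('pics/s5.png',cv2.resize(s,None,fx=3,fy=3))"
```

```text
clock: 18.05
ee_pos: [0.4897, 0.0898, 0.0321]
orientation: [-0.286, -3.128, -0.002]
ft_force: [-2.1, 9.6, 3.7]
opening: 0.125
grasp_force: 41.5
t 18.05 pos [0.4897 0.0898 0.0321] spin -0.0 tilt [-0.     0.002 -1.   ] F [-2.1  9.6  3.7]
```

View pics/s5.png

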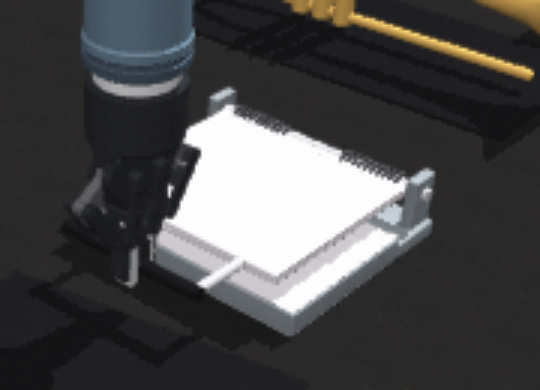

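The lid is level with the bar in the fingers, and the force is only about the spring's. Pressing slightly harder and holding.

```bash
python3 -m jog '[[0,0,0,0.3,0],[0,0,0,0.6,0],[0,0,0,0.6,0],[0,0,0,0.6,0],[0,0,0,0.6,0],[0,0,0,0.6,0],[0,0,0,0.6,0],[0,0,0,0.6,0],[0,0,0,0.6,0],[0,0,0,0.6,0],[0,0,0,0.6,0],[0,0,0,0.6,0]]'
python3 -m jog '[[0,0,0,0.3,0],[0,0,0,0.3,0],[0,0,0,0.3,0],[0,0,0,0.3,0],[0,0,0,0.3,0],[0,0,0,0.3,0],[0,0,0,0.3,0],[0,0,0,0.3,0],[0,0,0,0.3,0],[0,0,0,0.3,0],[0,0,0,0.3,0],[0,0,0,0.3,0]]'
python3 -m jog '[[0,0,0,0,0],[0,0,0,0,0],[0,0,0,0,0],[0,0,0,0,0],[0,0,0,0,0],[0,0,0,0,0],[0,0,0,0,0],[0,0,0,0,0],[0,0,0,0,0],[0,0,0,0,0],[0,0,0,0,0],[0,0,0,0,0]]'
```

```text
clock: 19.1
ee_pos: [0.4897, 0.0898, 0.0315]
orientation: [-0.286, -3.128, -0.002]
ft_force: [-1.9, 9.3, 2.8]
opening: 0.122
grasp_force: 41.5
clock: 20.1
ee_pos: [0.4897, 0.0898, 0.0312]
orientation: [-0.286, -3.128, -0.002]
ft_force: [-1.7, 9.9, 3.4]
opening: 0.126
grasp_force: 41.5
clock: 21.1
ee_pos: [0.4897, 0.0897, 0.0312]
orientation: [-0.286, -3.128, -0.002]
ft_force: [-1.1, 8.7, 2.0]
opening: 0.121
grasp_force: 41.5
```

The lid still moves freely at about 3 N, so it may not quite be bottomed. Going lower in small steps.

```bash
for i in 1; do python3 -m jog '[[0,0,0,0.5,0],[0,0,0,0.5,0],[0,0,0,0.5,0]]'; python3 -m jog '[[0,0,0,0.5,0],[0,0,0,0.5,0],[0,0,0,0.5,0]]';python3 -m jog '[[0,0,0,0.5,0],[0,0,0,0.5,0],[0,0,0,0.5,0]]'; done | grep -E "ee_pos|ft_f|grasp"
```

```text
ee_pos: [0.4897, 0.0898, 0.0307]
ft_force: [-1.1, 9.0, 3.1]
grasp_force: 41.5
ee_pos: [0.4897, 0.0898, 0.0302]
ft_force: [-0.5, 8.9, 3.2]
grasp_force: 41.5
ee_pos: [0.4897, 0.0898, 0.0301]
ft_force: [-2.9, 9.6, 6.2]
grasp_force: 42.0
```

```bash
(python3 -m jog '[[0,0,0,0.4,0],[0,0,0,0.7,0],[0,0,0,0.7,0],[0,0,0,0.7,0],[0,0,0,0.7,0],[0,0,0,0.7,0],[0,0,0,0.7,0],[0,0,0,0.7,0],[0,0,0,0.7,0],[0,0,0,0.7,0],[0,0,0,0.7,0],[0,0,0,0.7,0]]'
python3 -m jog '[[0,0,0,0,0],[0,0,0,0,0],[0,0,0,0,0],[0,0,0,0,0],[0,0,0,0,0],[0,0,0,0,0],[0,0,0,0,0],[0,0,0,0,0],[0,0,0,0,0],[0,0,0,0,0],[0,0,0,0,0],[0,0,0,0,0]]'
python3 -m jog '[[0,0,0,0,0],[0,0,0,0,0],[0,0,0,0,0],[0,0,0,0,0],[0,0,0,0,0],[0,0,0,0,0],[0,0,0,0,0],[0,0,0,0,0],[0,0,0,0,0],[0,0,0,0,0],[0,0,0,0,0],[0,0,0,0,0]]')| grep -E "ee_pos|ft_f|grasp"
```

```text
ee_pos: [0.4897, 0.0898, 0.03]
ft_force: [-4.3, 9.1, 13.8]
grasp_force: 42.6
ee_pos: [0.4897, 0.0898, 0.03]
ft_force: [-4.5, 9.0, 13.3]
grasp_force: 42.6
ee_pos: [0.4897, 0.0898, 0.0301]
ft_force: [-5.2, 8.9, 12.8]
grasp_force: 42.6
```

Held for 3 s against the stop at about 13 N. Raising it slowly.

```bash
(python3 -m jog '[[0,0,0,-11,0],[0,0,1,-22,0],[0,0,2,-34,0],[0,0,4,-45,0],[0,0,6,-56,0],[0,0,9,-67,0],[0,0,13,-77,0],[0,0,16,-88,0],[0,0,21,-98,0],[0,0,25,-108,0],[0,0,30,-118,0],[0,0,36,-128,0]]'
python3 -m jog '[[0,0,6,-9,0],[0,0,13,-19,0],[0,0,20,-27,0],[0,0,27,-36,0],[0,0,35,-44,0],[0,0,43,-52,0],[0,0,51,-59,0],[0,0,60,-66,0],[0,0,69,-73,0],[0,0,78,-79,0],[0,0,88,-85,0],[0,0,98,-90,0]]'
python3 -m jog '[[0,0,10,-5,0],[0,0,20,-9,0],[0,0,31,-13,0],[0,0,42,-17,0],[0,0,53,-20,0],[0,0,63,-22,0],[0,0,75,-24,0],[0,0,86,-25,0],[0,0,97,-26,0],[0,0,108,-26,0],[0,0,119,-26,0],[0,0,131,-25,0]]'
python3 -m jog '[[0,0,0,0,0],[0,0,1,0,0],[0,0,1,0,0],[0,0,1,0,0]]')| grep -E "ee_pos|ft_f|grasp"
```

```text
ee_pos: [0.4968, 0.1258, 0.1566]
ft_force: [4.7, 14.0, -7.1]
grasp_force: 43.4
ee_pos: [0.5152, 0.2209, 0.2474]
ft_force: [2.7, -1.9, 1.7]
grasp_force: 42.2
ee_pos: [0.5398, 0.3499, 0.2744]
ft_force: [6.4, -2.1, 4.7]
grasp_force: 41.6
ee_pos: [0.5398, 0.3502, 0.274]
ft_force: [5.1, -2.8, 2.1]
grasp_force: 41.7
```

```bash
(python3 -m jog '[[0,0,1,0,0],[0,0,1,0,0],[0.2,0,1,0,0],[0.3,0,0,0,0],[0.45,0,0,0,0],[0.6,0,0,0,0],[0.6,0,0,0,0],[0.6,0,0,-25,0],[0.6,0,0,-60,0],[0.6,0,0,-95,0],[0.6,0,0,-110,0],[0.6,0,0,-110,0]]'
python3 -m jog '[[0.6,12,-38,0,0],[0.6,24,-76,0,0],[0.6,36,-114,0,0],[0.6,30,-145,0,0],[0.6,20,-165,10,0],[0.6,10,-175,30,0],[0.6,0,-180,55,0],[0.6,0,-180,90,0],[0.6,0,-180,125,0],[0.6,0,-180,160,0],[0.6,0,-180,190,0],[0.6,0,-180,190,0]]')| grep -E "ee_pos|ft_f|grasp"
python3 - <<'E'
from h import *
get=camera("top");B=proj(get);c=wrist();P=proj(c)
for k,s in caps(c["image"],300,9000):print(k,s,atz(P,k,.034).round(4))
s=camera('scene')['image'][20:220,280:460]
cv2.imwrite('pics/s6.png',cv2.resize(np.hstack([cv2.resize(s,(360,400)),c["image"]]),(800,320)))
delta()
E
```

```text
ee_pos: [0.539, 0.3515, 0.3881]
ft_force: [-0.4, -0.0, -0.0]
grasp_force: 0.0
ee_pos: [0.5005, 0.1731, 0.1854]
ft_force: [-1.0, -0.4, 0.5]
grasp_force: 0.0
[324.1, 114.0] [306, 95, 38, 39, 1133] [0.4473 0.1914 0.034 ]
[324.1, 184.8] [307, 167, 35, 36, 982] [0.5052 0.1813 0.034 ]
[345.8, 222.5] [329, 206, 35, 34, 945] [0.5422 0.1941 0.034 ]
t 30.33 pos [0.506  0.1739 0.1936] spin 0.0 tilt [ 0.001  0.    -1.   ] F [ 0.5 -0.1  0.4]
```

View pics/s6.png

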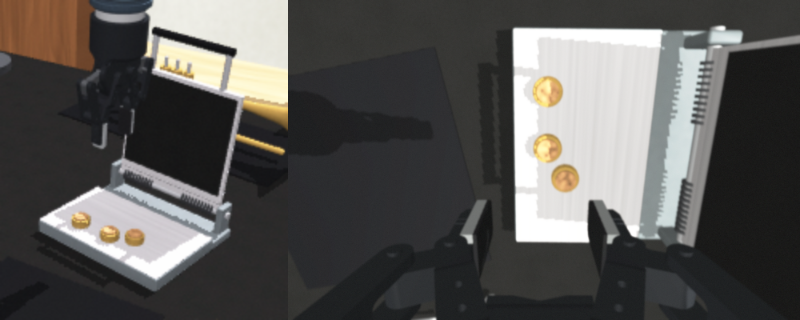

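The lid is up and all three caps stand on the bed. One looks browner at wrist (346,222), so I'll check it close up before picking.

Run:
```python
from h import *
c=wrist();a=camera("scene")
w=c["image"][80:260,260:400];s=a["image"][130:190,300:400]
s=cv2.resize(s,(700,420),interpolation=2);w=cv2.resize(w,(420,540),interpolation=2)
cv2.imwrite("pics/z.png",np.hstack([cv2.resize(w,(327,420)),cv2.resize(s,(470,420))]))
```

```text
(no output)
```

View pics/z.png

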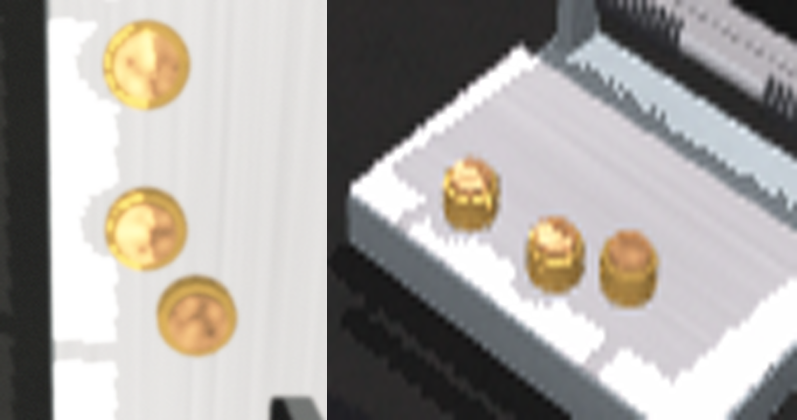

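The darker one is just in the lid's shadow: it stands upright, cork up. Picking it first.

```bash
python3 -c "
from h import *
delta((.5425,.1935,.1),(.5425,.1935,.030))"
python3 -m jog '[[0.6,-20,5,30,0],[0.6,-32,12.5,60,0],[0.6,-32,12.5,90,0],[0.6,-32,12.5,120,0],[0.6,-32,12.5,140,0],[0.6,-32,12.5,150,0]]'
python3 -c "
from h import *
delta((.5425,.1935,.030))"
```

```text
t 30.43 pos [0.507  0.174  0.1949] spin 0.0 tilt [ 0.004  0.001 -1.   ] F [1.2 0.4 0.3]
(0.5425, 0.1935, 0.1) -> [-31.   25.4  95.1]
(0.5425, 0.1935, 0.03) -> [-30.7  25.4 165.1]
clock: 30.93
ee_pos: [0.5391, 0.1803, 0.0415]
orientation: [-0.285, -3.128, 0.0]
ft_force: [-0.8, -0.7, -0.3]
opening: 0.6
grasp_force: 0.0
t 30.93 pos [0.5391 0.1803 0.0415] spin 0.0 tilt [-0.001 -0.    -1.   ] F [-0.8 -0.7 -0.3]
(0.5425, 0.1935, 0.03) -> [-1.  13.6 11.5]
```

That call went out before I had the offset: y is 13 mm short. The fingers are still above the cap, so I'll lift, shift and descend.

```bash
python3 -m jog '[[0.6,0,0,-20,0],[0.6,-1,5,-25,0],[0.6,-1,13.5,-25,0],[0.6,-1,13.5,-25,0]]'
python3 - <<'E'
from h import *
c=wrist();P=proj(c)
for k,s in caps(c["image"],300,9000):print(k,s,atz(P,k,.034).round(4))
delta((.5425,.1935,.030))
E
```

```text
clock: 31.27
ee_pos: [0.545, 0.1951, 0.0698]
orientation: [0.284, 3.123, 0.003]
ft_force: [-0.2, -0.6, 0.0]
opening: 0.6
grasp_force: 0.0
[266.3, 38.2] [233, 2, 68, 73, 3934] [0.4466 0.1913 0.034 ]
[271.5, 165.6] [241, 135, 62, 62, 2960] [0.5045 0.181  0.034 ]
[310.5, 228.3] [282, 200, 58, 58, 2625] [0.5412 0.1941 0.034 ]
t 31.32 pos [0.544  0.1946 0.069 ] spin 0.001 tilt [ 0.004  0.001 -1.   ] F [-0.5  0.7  0.2]
(0.5425, 0.1935, 0.03) -> [ 1.4 -1.4 39. ]
```

Undisturbed. Grasp it.

```bash
python3 -m jog '[[0.6,1,-1,20,0],[0.6,1,-1,34,0],[0.6,1,-1,38,0],[0.6,1,-1,38,0],[0,1,-1,38,0],[0,1,-1,38,0],[0,1,-1,38,0],[0,1,-1,38,0],[0,1,-1,38,0],[0,1,-1,38,0]]' 40
python3 - <<'E'
from h import *
c=np.array([.442,-.296,0]);y=np.array([.9835,-.181,0])
delta((.54,.19,.18),*[(c+k*y+[0,0,z]).round(4) for k in(.045,0,-.045) for z in(.18,.07)])
E
```

```text
clock: 32.15
ee_pos: [0.5424, 0.1927, 0.0306]
orientation: [0.285, 3.127, 0.001]
ft_force: [-0.7, 0.6, 6.9]
opening: 0.318
grasp_force: 39.8
t 32.15 pos [0.5424 0.1927 0.0306] spin 0.0 tilt [ 0.002  0.    -1.   ] F [-0.7  0.6  6.9]
(0.54, 0.19, 0.18) -> [   1.6   -3.  -149.4]
[ 0.4863 -0.3041  0.18  ] -> [ -35.  -498.6 -149.7]
[ 0.4863 -0.3041  0.07  ] -> [ -34.7 -498.7  -39.7]
[ 0.442 -0.296  0.18 ] -> [  10.1 -498.7 -149.8]
[ 0.442 -0.296  0.07 ] -> [  10.3 -498.8  -39.8]
[ 0.3977 -0.2879  0.18  ] -> [  55.1 -498.7 -149.8]
[ 0.3977 -0.2879  0.07  ] -> [  55.3 -498.8  -39.8]
```

```bash
(python3 -m jog '[[0,0,0,-35,0],[0,0,0,-70,0],[0,0,0,-105,0],[0,0,-10,-140,0],[0,-3,-45,-150,0],[0,-6,-85,-150,0],[0,-9,-125,-150,0],[0,-12,-165,-150,0],[0,-15,-205,-150,0],[0,-18,-245,-150,0],[0,-21,-285,-150,0],[0,-24,-325,-150,0]]'
python3 -m jog '[[0,-3,-40,0,0],[0,-5,-80,0,0],[0,-8,-120,0,0],[0,-10,-150,0,0],[0,-11,-168,0,0],[0,-11,-174,0,0],[0,-11,-174,0,0],[0,-11,-174,0,0]]')|grep -E "ee_pos|open|grasp"
python3 - <<'E'
from h import *
c=wrist();P=proj(c);cv2.imwrite("pics/b.png",c["image"])
y=np.array([.9835,-.181,0]);x=np.array([.181,.9835,0])
for a,b in((1,1),(1,-1),(-1,-1),(-1,1)):print(px(P,np.array([.442,-.296,.08])+a*.09*y+b*.07*x).round())
delta()
E
```

```text
ee_pos: [0.5056, -0.1331, 0.1796]
opening: 0.321
grasp_force: 39.5
ee_pos: [0.4855, -0.3037, 0.1792]
opening: 0.318
grasp_force: 39.6
[408. 260.]
[218. 260.]
[196. -15.]
[431. -15.]
t 33.87 pos [ 0.4857 -0.3031  0.1793] spin 0.001 tilt [-0.001  0.001 -1.   ] F [-0.  -0.  -0.3]
```

View pics/b.png

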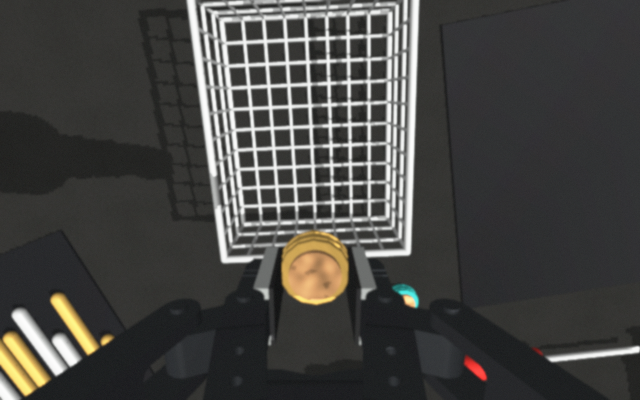

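The basket rim corners are at (410,252) and (222,260), within a few mm of the prediction. Lowering the cap and releasing it.

```bash
(python3 -m jog '[[0,8,0,30,0],[0,8,0,60,0],[0,8,0,90,0],[0,8,0,110,0],[0,8,0,112,0],[0.45,8,0,112,0],[0.45,8,0,112,0],[0.45,8,0,112,0],[0.45,8,0,85,0],[0.45,8,0,50,0],[0.45,8,0,15,0],[0.45,8,0,0,0]]'
python3 -m jog '[[0.5,0,40,0,0],[0.5,0,80,0,0],[0.5,0,120,0,0],[0.5,0,160,0,0],[0.5,0,200,0,0],[0.5,-2,240,0,0],[0.5,-5,280,0,0],[0.6,-10,320,0,0],[0.6,-15,360,0,0],[0.6,-20,400,5,0],[0.6,-23,440,20,0],[0.6,-25,475,35,0]]'
python3 -m jog '[[0.6,0,0,20,0],[0.6,0,0,20,0],[0.6,0,0,20,0],[0.6,0,0,20,0]]')|grep -E "ee_pos|open|grasp|ft"
python3 - <<'E'
from h import *
c=wrist();P=proj(c)
for k,s in caps(c["image"],300,9000):print(k,s,atz(P,k,.034).round(4))
delta((.505,.1812,.030))
E
```

```text
ee_pos: [0.4801, -0.3049, 0.1865]
ft_force: [0.3, -0.3, 0.1]
opening: 0.453
grasp_force: 0.0
ee_pos: [0.5903, 0.1623, 0.1474]
ft_force: [-0.1, -0.4, -0.3]
opening: 0.597
grasp_force: 0.0
ee_pos: [0.5891, 0.1589, 0.1265]
ft_force: [0.2, -0.2, 0.0]
opening: 0.603
grasp_force: 0.0
[324.5, 68.3] [300, 42, 50, 53, 2065] [0.505 0.181 0.034]
[254.4, 362.5] [245, 352, 22, 27, 304] [0.7099 0.0888 0.034 ]
t 36.25 pos [0.5894 0.1585 0.1267] spin -0.001 tilt [ 0.003 -0.    -1.   ] F [ 0.7 -0.6  0.4]
(0.505, 0.1812, 0.03) -> [87.4  6.9 96.5]
```

```bash
(python3 -m jog '[[0.6,35,2,0,0],[0.6,70,5,0,0],[0.6,87,7,10,0],[0.6,87,7,40,0],[0.6,87,7,70,0],[0.6,87,7,90,0],[0.6,87,7,95,0],[0.6,87,7,96,0]]'
python3 -m jog '[[0,0,0,0,0],[0,0,0,0,0],[0,0,0,0,0],[0,0,0,0,0],[0,0,0,0,0],[0,0,0,0,0],[0,0,0,-30,0],[0,0,0,-65,0],[0,0,0,-100,0],[0,0,0,-135,0],[0,0,0,-150,0],[0,0,0,-150,0]]' 40)|grep -E "ee_pos|open|grasp|ft"
python3 -c "
from h import *
delta((.441,-.296,.18),(.441,-.296,.07))"
```

```text
ee_pos: [0.5041, 0.1812, 0.0287]
ft_force: [0.3, -0.4, -0.1]
opening: 0.595
grasp_force: 0.0
ee_pos: [0.5071, 0.1827, 0.1844]
ft_force: [1.3, 0.1, 0.7]
opening: 0.324
grasp_force: 39.6
t 37.92 pos [0.5071 0.1827 0.1844] spin 0.0 tilt [ 0.011  0.002 -1.   ] F [1.3 0.1 0.7]
(0.441, -0.296, 0.18) -> [ -21.4 -482.8    2.9]
(0.441, -0.296, 0.07) -> [ -20.3 -483.2  112.9]
```

```bash
(python3 -m jog '[[0,-2,-40,0,0],[0,-4,-80,0,0],[0,-6,-120,0,0],[0,-8,-160,0,0],[0,-10,-200,0,0],[0,-12,-240,0,0],[0,-14,-280,0,0],[0,-15,-320,0,0],[0,-15,-360,0,0],[0,-15,-400,0,0],[0,-15,-440,0,0],[0,-15,-478,0,0]]'
python3 -m jog '[[0,0,-4,0,0],[0,0,-4,0,0],[0,0,-4,35,0],[0,0,-4,70,0],[0,0,-4,100,0],[0,0,-4,110,0],[0.45,0,-4,110,0],[0.45,0,-4,110,0],[0.45,0,-4,110,0],[0.45,0,-4,75,0],[0.45,0,-4,40,0],[0.45,0,-4,0,0]]'
python3 -m jog '[[0.5,0,40,0,0],[0.5,0,80,0,0],[0.5,0,120,0,0],[0.5,0,160,0,0],[0.5,0,200,0,0],[0.5,0,240,0,0],[0.5,0,280,0,0],[0.6,0,320,0,0],[0.6,0,360,0,0],[0.6,0,400,5,0],[0.6,0,440,20,0],[0.6,0,470,35,0]]'
python3 -m jog '[[0.6,0,0,20,0],[0.6,0,0,20,0],[0.6,0,0,20,0],[0.6,0,0,20,0]]')|grep -E "ee_pos|open|grasp|ft"
python3 - <<'E'
from h import *
c=wrist();P=proj(c)
for k,s in caps(c["image"],300,9000):print(k,s,atz(P,k,.034).round(4))
delta((.447,.1917,.030))
E
```

```text
ee_pos: [0.4313, -0.2925, 0.1781]
ft_force: [0.9, -0.1, -0.2]
opening: 0.322
grasp_force: 39.6
ee_pos: [0.4317, -0.2943, 0.181]
ft_force: [0.8, -0.4, -0.3]
opening: 0.449
grasp_force: 0.0
ee_pos: [0.5186, 0.1711, 0.1468]
ft_force: [-0.6, 0.0, 0.1]
opening: 0.6
grasp_force: 0.0
ee_pos: [0.5176, 0.1672, 0.1256]
ft_force: [0.7, 0.3, -0.5]
opening: 0.602
grasp_force: 0.0
[331.6, 89.9] [308, 65, 49, 51, 1973] [0.4468 0.1914 0.034 ]
t 41.3 pos [0.5178 0.1669 0.1257] spin -0.001 tilt [ 0.003  0.    -1.   ] F [ 0.7 -0.4  0.5]
(0.447, 0.1917, 0.03) -> [74.4 11.4 95.5]
```

```bash
(python3 -m jog '[[0.6,35,5,0,0],[0.6,65,10,0,0],[0.6,74,11,10,0],[0.6,74,11,40,0],[0.6,74,11,70,0],[0.6,74,11,90,0],[0.6,74,11,95,0],[0.6,74,11,95.5,0]]'
python3 -m jog '[[0,0,0,0,0],[0,0,0,0,0],[0,0,0,0,0],[0,0,0,0,0],[0,0,0,0,0],[0,0,0,0,0],[0,0,0,-30,0],[0,0,0,-65,0],[0,0,0,-100,0],[0,0,0,-135,0],[0,0,0,-150,0],[0,0,0,-150,0]]' 40
python3 -m jog '[[0,-2,-40,0,0],[0,-4,-80,0,0],[0,-8,-120,0,0],[0,-12,-160,0,0],[0,-16,-200,0,0],[0,-20,-240,0,0],[0,-24,-280,0,0],[0,-28,-320,0,0],[0,-32,-360,0,0],[0,-35,-400,0,0],[0,-36,-440,0,0],[0,-36,-477,0,0]]')|grep -E "ee_pos|open|grasp|ft"
```

```text
ee_pos: [0.4459, 0.191, 0.0281]
ft_force: [0.3, -0.1, 0.8]
opening: 0.599
grasp_force: 0.0
ee_pos: [0.4489, 0.1925, 0.1836]
ft_force: [0.6, -0.3, -0.9]
opening: 0.325
grasp_force: 39.5
ee_pos: [0.3941, -0.2859, 0.1777]
ft_force: [0.4, 0.3, 0.2]
opening: 0.323
grasp_force: 39.7
```

```bash
(python3 -m jog '[[0,0,-4,0,0],[0,0,-4,0,0],[0,0,-4,35,0],[0,0,-4,70,0],[0,0,-4,98,0],[0,0,-4,106,0],[0.45,0,-4,106,0],[0.45,0,-4,106,0],[0.45,0,-4,106,0],[0.45,0,-4,75,0],[0.45,0,-4,40,0],[0.45,0,-4,0,0]]'
python3 -m jog '[[0.5,0,30,-20,0],[0.5,0,70,-40,0],[0.5,0,110,-40,0],[0.5,0,150,-40,0],[0.5,0,190,-40,0],[0.5,0,230,-40,0],[0.5,0,270,-40,0],[0.5,0,270,-40,0],[0.5,0,270,-40,0],[0.5,0,270,-40,0]]')|grep -E "ee_pos|open|ft"
python3 - <<'E'
from h import *
a=camera("scene")["image"];b=camera("top")["image"]
cv2.imwrite("pics/end.png",np.hstack([cv2.resize(a[20:380,110:480],(400,390)),cv2.resize(b[60:320,190:510],(400,390))]))
delta()
E
```

```text
ee_pos: [0.3941, -0.2872, 0.1802]
ft_force: [1.7, -1.0, 0.2]
opening: 0.447
ee_pos: [0.4436, -0.0223, 0.2196]
ft_force: [0.3, -0.5, -0.1]
opening: 0.503
t 45.9 pos [ 0.4433 -0.0235  0.2189] spin -0.001 tilt [ 0.001 -0.001 -1.   ] F [-0.6  0.4 -0.8]
```

View pics/end.png

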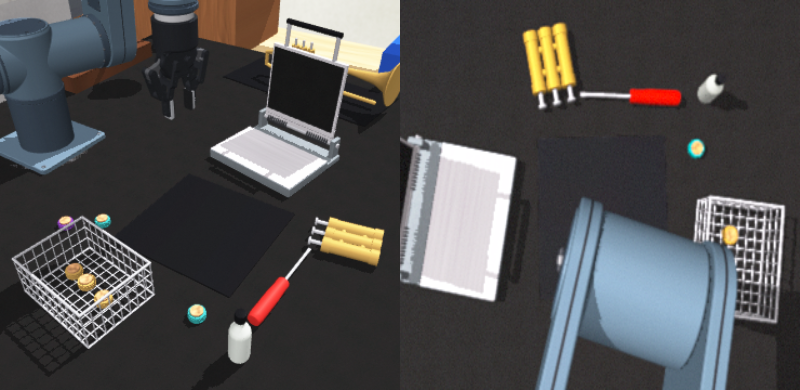

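The final picture shows all three caps in the basket, at (73,270), (86,282) and (103,298) in the left half. The lid is fully up, the bystanders are where they were, and the gripper is clear.

```bash
python3 -c "
from bench import *
print(sign_off())"
```

```text
the job is handed in; nothing more can be done
None
```

I pressed the three caps present together under the lid for about 3 s at roughly 13 N, after a brief 58 N peak as it first came down; I then raised the lid slowly to its stop, dropped every cap in the basket, and handed the job in at about 46 s without touching the screwdriver, oil bottle or valve block.

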